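Free the small rolling pin from the clay-tool rack

ROBOT

A 6-joint arm with a two-finger parallel gripper is mounted at the origin on the work surface. World frame = base frame: x ahead of the robot, y to its left, z up, the work surface at z = 0. Lengths are in m, angles in rad, forces in N, time in s.
With the tool pointing down it reaches from about 0.375 to 0.975 m from the base axis. Payload 3.8 kg.
Tool frame: the origin (TCP) lies where the fingers leave the gripper's body, on its centre line; the fingertips stand 73 mm ahead of it and the grasp point (between the pads) lies 54 mm ahead of it (nose_length is the distance from the TCP to the fingertips, in m); z points along the fingers, y is the line along which they close (so a half turn about z gives the same grasp; the last joint's range is limited). The gripper opens to 85 mm and grips with 20 to 120 N. Pads are 22 mm wide; open, the fingers measure 114 mm over their backs; the gripper's body (76 mm by 85 mm) begins 54 mm behind the grasp point. The pads swing forward as they close: fully open they stand 13 mm farther back than shut.
Start: joints at [1.162, 0.264, 1.604, -0, 1.274, -0.037], TCP at [0.245, 0.629, 0.304] pointing down, gripper open.
Joint ranges: [-2.63, 2.63], [-0.94, 2.18], [0.31, 2.57], [-1.31, 4.45], [0, 2.66], [-2.55, 2.55]. Speed limits (rad/s): [2.57, 2.57, 3.14, 3.14, 3.14, 3.14].

INTERFACE

Orientations are given as a rotation vector (axis times angle).
In Python, from workcell import read_state, read_camera, calibration, finish_job, look_for, cut_out, tip_of, nose_length gives the robot as it stands.
- The arm moves only by the tool step_arm, never from a script. Its argument "targets" is a list of rows, each a list of 3 entries, a list of its own where there are three numbers: the turn, a rotation vector about the tool's x, y, z in rad, then the shift along the tool's x, y, z in mm, then the finger opening in mm, from 0 to 85.4. In form: [[[ax, ay, az], [x, y, z], grip], ...]. A call has 1 to 5 rows; each row shifts and turns the commanded pose from where the row before left it, along the tool's axes as they then stand; what a row does not reach is not made up. A row lasts 1/12 s, in which the tool goes at most 41.7 mm and 7.16 degrees, less where a joint would pass 70% of its speed; a pose out of reach is approached as far as the arm can. A call with a gripper value outside its range is refused whole. The fingers move at their own pace and stop on an object; "grip_force" is the grip in N (left out, the last holds). Time passes only in rows, so rows that do not move let the fingers close. It gives the time, the measured TCP pose, the force, the opening and the grip force at its end, in the units of the state.
- read_state(): the state, without advancing time (a new reading comes with each control period).
- read_camera(name): name is "scene" or "top"; returns the picture (480x640x3 uint8, red, green, blue); there is no depth.
- calibration(name): a dict with "camera_matrix" (3x3 intrinsics, pixels), "R" (3x3) and "t" (3): a world point X has camera coordinates R X + t. Camera axes: x right, y down, z forward; pixel columns grow to the right and rows downward; lengths in m; the calibration is good to about 2 mm. A picture is of the moment at which its call begins. calibration takes no time and is no camera call.
- finish_job(): hands the job in; it is judged then, once.
Trained networks look in the newest picture that a camera, given by its name, has taken for a name from the list of things; names that differ only in an ending like _2 or _b are one class to them, and where a whole thing is asked for, a point or a joint stands for the part that bears it (a point fixed in the world has none). Each returns a list of dicts, best first, with "score" (0 to 1); they miss things now and then, are a little off and sometimes report something else, mostly with a low value. They report only what shows in the picture. A call takes as long as a camera call. They do not tell look-alikes from the thing itself.
- look_for(camera, query): "extent" ([left, top, right, bottom] in pixels, round what is visible of it).
- cut_out(camera, query): "region" (480x640 bool, what is visible of it) and "extent" ([left, top, right, bottom] in pixels, round what is visible of it).
- tip_of(camera, query): "at" ([row, column] in pixels: a listed point, or the origin of a listed thing).
The state is a dict: "time": time; "q": joint angles; "joint_vel": joint speeds; "joint_torque": joint torques, N m; "tool_pos": TCP position; "tcp_rot": TCP orientation; "wrist_force": force on the tool from outside, world axes, zero at the start; "torque": the same for the moment, N m; "width": opening from 0.0 (shut) to 1.0 (fully open); "grip_force": force on a finger pad.
Only numpy, scipy, OpenCV 4.12 (cv2) and the standard library are available. Lean on these libraries where they do the work, as an engineer would, in place of code of your own. Each camera call takes 0.05 s, during which the arm holds its last target. There are 200 camera calls.

TASK

The wooden tools in the rack are kept in by a wooden bar lying across them in two open brackets. Lift the bar out, lay it lengthwise on the bare grey ware board so that the board carries its whole length, and let go; then take the rolling pin (the round one with thin handles at its ends) out of the rack and lay it in the white tray. Put both down gently, without dropping them.

Things in the scene. Friction and masses are not known exactly. Their poses are not given: they have to be found in the camera images.
- bar_center (a point): Wooden retaining bar 320 mm long, 22 thick, 18 high; its middle 80 mm is a raised grip, also 22 thick, 46 high in all. Point: its centre, 23 mm above the underside; x along the bar, z up. It lies level with its underside 72 mm above the table, 6 mm over the pin, its ends in open-topped steel brackets (146 mm either side of centre, slots 30 mm wide, prongs 12 high): lifts straight up. About 0.1 kg
- pin_center (a point): Wooden rolling pin: barrel 36 mm across, 110 long, a handle 16 across, 40 long at each end; about 0.14 kg. Point: the barrel's centre; x along the pin. It lies level under the bar, square to it, 48 mm above the table, in notches 45 mm either side of centre, free between them down to 12 mm above the table. Lifts straight up. A dowel (26 across) and square stick (28) lie beside it, 74 mm apart
- board: The ware board, a bare grey slab 380 mm (its x) by 140 mm (its y), 12 mm thick, fixed flat on the table at one side of the rack. Its origin is the centre of its underside, on the table.
- tray: The shallow open white tray, 250 mm (its x) by 160 mm (its y), 30 mm high, walls and floor 5 mm thick, fixed on the table at the other side of the rack. Its origin is the centre of its underside, on the table.
Mind the look-alikes: they are no part of the job. Leave any blue or red look-alike of the part that bears pin_center alone.

How it is judged:
On the way, in this order (a step that is already met when the one before it is completed fails the run):
1. the bar is out of its brackets and lies released on the ware board (x of bar_center in the frame of board between -0.035 and 0.035 m and y of bar_center in the frame of board between -0.06 and 0.06 m and z of bar_center in the frame of board between 0.015 and 0.045 m and angle between the x axis of bar_center and the x axis of board, either way round below 0.3 rad and contact force between the fingers and bar below 0.1 N and linear speed of bar below 0.03 m/s), for 0.2 s.
2. the rolling pin lies released in the tray (x of pin_center in the frame of tray between -0.06 and 0.06 m and y of pin_center in the frame of tray between -0.07 and 0.07 m and z of pin_center in the frame of tray between 0.012 and 0.034 m and contact force between the fingers and pin below 0.1 N and linear speed of pin below 0.03 m/s), for 0.2 s.
At the end, for the whole second after the job is handed in: The bar rests on the board, lengthwise within 0.3 rad, its centre within 35 mm along and 60 mm across of the board's; the pin rests on the tray's floor, its centre 12 to 34 mm above the tray's underside and within 60 mm along, 70 mm across of its centre. Both at rest and released (all of step 1 and all of step 2); the robot touches nothing.
It fails at once if the rolling pin is moved more than 50 mm before the bar lies on the board (distance of pin_center from where it was at the start of the episode above 0.05 m and not (x of bar_center in the frame of board between -0.035 and 0.035 m and y of bar_center in the frame of board between -0.06 and 0.06 m and z of bar_center in the frame of board between 0.015 and 0.045 m and angle between the x axis of bar_center and the x axis of board, either way round below 0.3 rad)).
It fails at once if the bar is dropped (falls faster than 0.8 m/s out of the fingers) (linear speed of bar above 0.8 m/s and contact force between the fingers and bar below 0.1 N).
It fails at once if the rolling pin is dropped (falls faster than 0.8 m/s out of the fingers) (linear speed of pin above 0.8 m/s and contact force between the fingers and pin below 0.1 N).
It also fails if it takes over 58 s, if anything falls off the work surface, if the arm or the gripper's body presses on something with over 40 N, if the wrist force passes 120 N, or if a joint passes its speed limit or range.

## Working session

There is one attempt and no reset: what is moved stays moved. The work goes in short steps, Python scripts to look and compute and a tool call to move; the robot and the scene stay as the last step left them, time stands still between calls to the robot, and variables do not carry over. Pictures are saved under pics/ and viewed, at most 10 in all, crops included, and the job is handed in when it is done.

Besides the shell and the picture viewer there is one more tool, called after "Emit:" as name([rows], argument=value, ...), one row to a line, values as JSON. step_arm: Moves the arm, as the interface text tells. Its arguments: {"type":"object","properties":{"targets":{"type":"array","items":{"type":"array"}},"grip_force":{"type":"number"}},"required":["targets"]}

```bash
mkdir -p pics; cat > h.py <<'E'
import numpy as np, cv2
from workcell import *
def ray(cam,u,v):
    c=calibration(cam);K=np.array(c["camera_matrix"]);R=np.array(c["R"]);t=np.array(c["t"])
    return -R.T@t, R.T@np.linalg.inv(K)@np.array([u,v,1.])
def atz(cam,u,v,z):
    o,d=ray(cam,u,v);return o+d*(z-o[2])/d[2]
def proj(cam,X):
    c=calibration(cam);p=np.array(c["camera_matrix"])@(np.array(c["R"])@np.array(X)+np.array(c["t"]));return p[:2]/p[2]
E
python3 - <<'E'
from h import *
np.set_printoptions(precision=3,suppress=True)
for n in("scene","top"):
    cv2.imwrite(f"pics/{n}0.png",read_camera(n)[:,:,::-1])
    for q in("bar_center","pin_center","board","tray"):
        for d in cut_out(n,q)[:4]: print(n,q,round(d["score"],2),np.round(d["extent"]),cv2.minAreaRect(np.argwhere(d["region"])[:,::-1].astype(np.int32)))
        for d in tip_of(n,q)[:4]: print("  tip",round(d["score"],2),np.round(d["at"],1))
s=read_state();print(s["time"],s["tool_pos"],s["tcp_rot"])
E
```

```text
scene bar_center 0.63 [249. 296. 405. 336.] ((328.79376220703125, 312.25640869140625), (157.0743408203125, 20.125770568847656), 10.594765663146973)
  tip 0.85 [311.5 328.6]
scene pin_center 0.96 [333. 222. 408. 249.] ((371.1499938964844, 235.55001831054688), (78.42447662353516, 14.862704277038574), 18.43494987487793)
scene pin_center 0.87 [277. 278. 304. 360.] ((291.47052001953125, 317.87164306640625), (17.87615203857422, 82.93120574951172), 13.626995086669922)
scene pin_center 0.84 [178. 160. 213. 212.] ((194.26002502441406, 184.8200225830078), (14.200000762939453, 62.20000457763672), 36.869895935058594)
scene pin_center 0.76 [419. 198. 494. 225.] ((455.9294128417969, 210.68234252929688), (15.18513298034668, 73.75635528564453), 77.47119140625)
  tip 0.92 [186.5 195.1]
  tip 0.86 [236.2 371.2]
  tip 0.82 [314.1 291.7]
  tip 0.7 [210.9 456.4]
scene board 0.92 [ 94. 229. 203. 384.] ((147.0747528076172, 304.38372802734375), (67.26506042480469, 164.57557678222656), 15.292986869812012)
  tip 0.92 [301.6 151.5]
scene tray 0.74 [448. 253. 535. 363.] ((491.37030029296875, 306.056640625), (11
[... 563 characters left out ...]
280. 208. 310.] ((163.16192626953125, 293.41815185546875), (16.64374542236328, 87.99111938476562), 72.6459732055664)
top pin_center 0.79 [218. 240. 302. 276.] ((261.156982421875, 257.58941650390625), (84.28443908691406, 16.263490676879883), 20.924501419067383)
  tip 0.87 [149.1 340.9]
  tip 0.87 [295.8 162.4]
  tip 0.76 [331.4 461.6]
  tip 0.71 [257.2 256.2]
top board 0.87 [447.  96. 520. 269.] ((482.9532165527344, 181.57728576660156), (64.49105072021484, 167.47740173339844), 4.635463714599609)
top tray 0.79 [109. 118. 189. 236.] ((148.25233459472656, 176.8388671875), (75.87451171875, 113.9244384765625), 3.6913859844207764)
  tip 0.96 [177.9 146.3]
0.9 [0.245 0.629 0.304] [0.581 3.087 0.   ]
```

View pics/scene0.png

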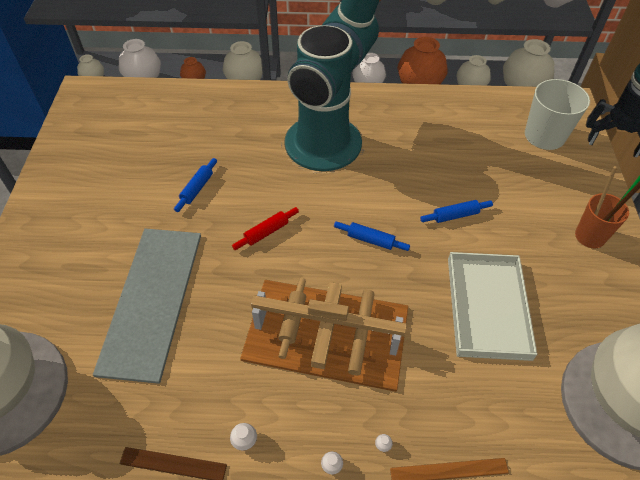

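View pics/top0.png

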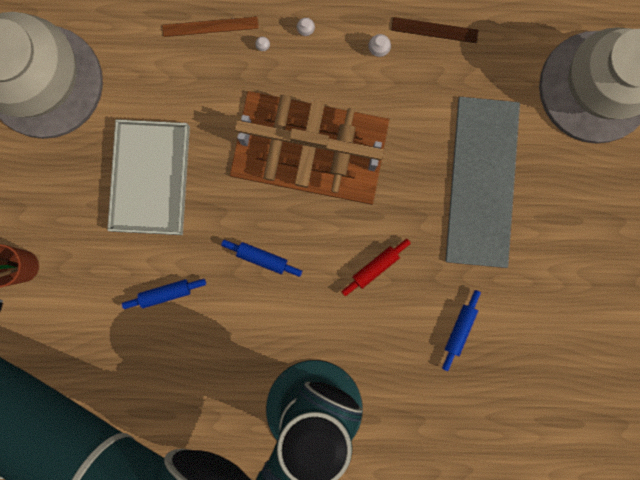

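```bash
python3 - <<'E'
from h import *
im=cv2.imread("pics/top0.png")[90:215,220:400];cv2.imwrite("pics/crop.png",cv2.resize(im,None,fx=4.3,fy=4.3,interpolation=cv2.INTER_CUBIC))
E
```

```text
(no output)
```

View pics/crop.png

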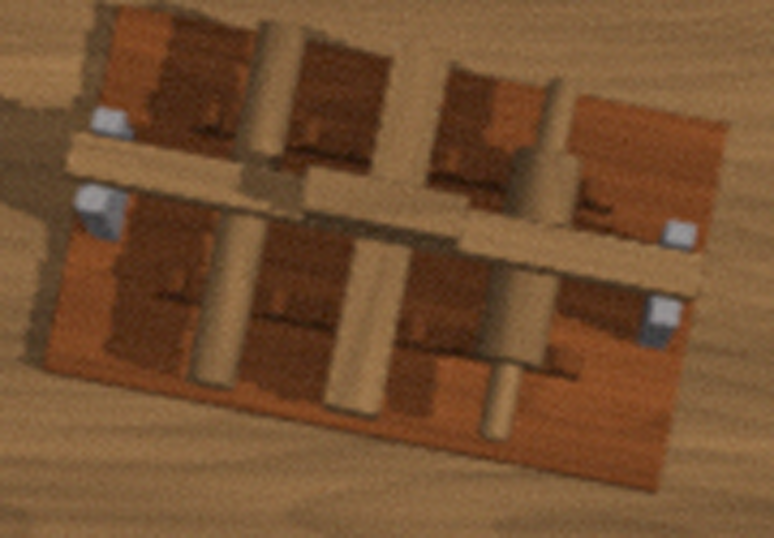

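The scene view shows the rack in the middle, the board at left (150,302) and the tray at right (490,306); in the top view they are swapped.

Candidates for the pin, top view: wooden pin with thin handles (342,150), dowel (278,138), square stick (311,145), blue look-alikes (163,293), (262,258), (461,330), and red (376,267). I choose (342,150). The crop confirms a thick barrel with thin handles under the bar's right half.

```bash
python3 - <<'E'
from h import *
np.set_printoptions(precision=4,suppress=True)
def tri(a,b):
    A=[];B=[]
    for o,d in(ray("top",*a),ray("scene",*b)):
        d=d/np.linalg.norm(d);P=np.eye(3)-np.outer(d,d);A.append(P);B.append(P@o)
    return np.linalg.lstsq(np.vstack(A),np.hstack(B),rcond=None)[0]
print("bar",tri((310.4,141.5),(328.6,311.5)),atz("top",310.4,141.5,.095),atz("scene",328.6,311.5,.095))
print("pin",tri((340.9,149.1),(291.7,314.1)),atz("top",340.9,149.1,.048),atz("scene",291.7,314.1,.048))
def line(p,q,z,cam="top"):
    a,b=atz(cam,*p,z),atz(cam,*q,z);d=b-a;print("  mid",(a+b)/2,"len",np.hypot(*d[:2]),"ang",np.arctan2(d[1],d[0]))
s=180/774.
C=lambda x,y:(220+x/4.3,90+y/4.3)
print("bar ends top");line(C(70,155),C(700,275),.09)
print("pin handles");line(C(563,82),C(495,438),.048)
print("square stick");line(C(420,60),C(355,408),.06)
for q,z in(("board",.012),("tray",.03)):
  for cam in("top","scene"):
    d=cut_out(cam,q) if read_camera(cam) is not None else 0
    if not d: print(q,cam,"none");continue
    c=max(cv2.findContours(d[0]["region"].astype(np.uint8),0,2)[0],key=cv2.contourArea)[:,0]
    P=np.array([atz(cam,u,v,z)[:2] for u,v in c],np.float32)
    print(q,cam,cv2.minAreaRect(P))
E
```

```text
bar [0.5807 0.0242 0.0905] [0.5797 0.0217 0.095 ] [0.5831 0.0267 0.095 ]
pin [ 0.5722 -0.0477  0.0592] [ 0.5743 -0.0455  0.048 ] [ 0.5661 -0.0511  0.048 ]
bar ends top
  mid [0.584  0.0238 0.09  ] len 0.31902248171668757 ang -1.7376080986716058
pin handles
  mid [ 0.5718 -0.0503  0.048 ] len 0.18807590281311962 ang 2.9740573777691646
square stick
  mid [0.5811 0.0225 0.06  ] len 0.18210611637444804 ang 2.9817946919727465
board top ((0.5160695314407349, -0.3685798645019531), (0.143937885761261, 0.380123496055603), 86.06812286376953)
board scene ((0.5181176662445068, -0.36980965733528137), (0.1456548422574997, 0.38642391562461853), 85.88978576660156)
tray top ((0.5060542225837708, 0.3794757127761841), (0.1659315824508667, 0.2511105537414551), 88.3521957397461)
tray scene ((0.512932538986206, 0.37916824221611023), (0.1695563942193985, 0.2626716196537018), 88.29515075683594)
```

Emit:
step_arm([
  [[0, 0, 0.114], [0, 0, 0], 60],
  [[0, 0, 0.114], [0, 0, 0], 60],
  [[0, 0, 0.114], [0, 0, 0], 60],
  [[0, 0, 0.114], [0, 0, 0], 60],
], grip_force=40)

```text
time: 1.63
tool_pos: [0.2452, 0.6289, 0.3039]
tcp_rot: [-1.272, -2.873, 0.0]
wrist_force: [-0.2, -0.3, 0.6]
width: 0.702
grip_force: 0.0
```

Emit:
step_arm([
  [[0, 0, 0.114], [0, 0, 0], 60],
  [[0, 0, 0.114], [0, 0, 0], 60],
  [[0, 0, 0.114], [0, 0, 0], 60],
  [[0, 0, 0.114], [0, 0, 0], 60],
])

```text
time: 1.97
tool_pos: [0.2452, 0.6289, 0.3039]
tcp_rot: [-1.888, -2.511, -0.0]
wrist_force: [-0.3, 0.3, 0.1]
width: 0.703
grip_force: 0.0
```

Emit:
step_arm([
  [[0, 0, 0.114], [0, 0, 0], 60],
  [[0, 0, 0.114], [0, 0, 0], 60],
  [[0, 0, 0.114], [0, 0, 0], 60],
  [[0, 0, 0.114], [0, 0, 0], 60],
])

```text
time: 2.3
tool_pos: [0.2452, 0.6289, 0.3039]
tcp_rot: [2.407, 2.019, 0.0]
wrist_force: [-0.6, 0.2, -0.0]
width: 0.704
grip_force: 0.0
```

Emit:
step_arm([
  [[0, 0, 0], [-30, 24, 0], 60],
  [[0, 0, 0], [-30, 24, 0], 60],
  [[0, 0, 0], [-30, 24, 0], 60],
  [[0, 0, 0], [-30, 24, 0], 60],
  [[0, 0, 0], [-30, 24, 0], 60],
])

```text
time: 2.72
tool_pos: [0.3387, 0.4593, 0.3039]
tcp_rot: [2.4, 2.027, 0.0]
wrist_force: [1.4, -0.3, 0.8]
width: 0.702
grip_force: 0.0
```

Emit:
step_arm([
  [[0, 0, 0], [-30, 24, 0], 60],
  [[0, 0, 0], [-30, 24, 0], 60],
  [[0, 0, 0], [-30, 24, 0], 60],
  [[0, 0, 0], [-30, 24, 0], 60],
  [[0, 0, 0], [-30, 24, 0], 60],
])

```text
time: 3.13
tool_pos: [0.4319, 0.2911, 0.3042]
tcp_rot: [2.401, 2.026, 0.001]
wrist_force: [1.9, -0.2, -0.9]
width: 0.699
grip_force: 0.0
```

Emit:
step_arm([
  [[0, 0, 0], [-30, 24, 0], 60],
  [[0, 0, 0], [-30, 24, 0], 60],
  [[0, 0, 0], [-30, 24, 0], 60],
  [[0, 0, 0], [-30, 24, 0], 60],
  [[0, 0, 0], [-30, 24, 0], 60],
])

```text
time: 3.55
tool_pos: [0.525, 0.1229, 0.3043]
tcp_rot: [2.401, 2.026, 0.001]
wrist_force: [0.3, 0.4, 0.3]
width: 0.704
grip_force: 0.0
```

```bash
cat >> h.py <<'E'
from scipy.spatial.transform import Rotation as Ro
def go(x,y,z,yang):
    s=read_state();p=np.array(s["tool_pos"]);R=Ro.from_rotvec(s["tcp_rot"])
    M=R.as_matrix();a=np.degrees(np.arctan2(M[1,1],M[0,1]))
    t=np.radians(yang);Yt=np.array([np.cos(t),np.sin(t),0]);Zt=np.array([0,0,-1.]);Mt=np.array([np.cross(Yt,Zt),Yt,Zt]).T
    print("t",round(s["time"],2),"pos",p.round(4),"yang",round(a,2),"width",s["width"],"turn",Ro.from_matrix(M.T@Mt).as_rotvec().round(4),
     "shift now",(M.T@(np.array([x,y,z])-p)*1000).round(1),"after turn",(Mt.T@(np.array([x,y,z])-p)*1000).round(1),"q",np.round(s["q"],2),"F",np.round(s["wrist_force"],1))
E
python3 -c "
from h import *
go(.582,.024,.156,-9.6)"
```

```text
t 3.55 pos [0.525  0.1229 0.3043] yang -9.69 width 0.7043129579641764 turn [ 0.0008 -0.0004 -0.0015] shift now [-88.   72.7 148.3] after turn [-88.   72.7 148.3] q [0.18 0.01 1.89 0.   1.24 0.35] F [0.3 0.4 0.3]
```

Emit:
step_arm([
  [[0, 0, 0], [-22, 18, 16], 60],
  [[0, 0, 0], [-22, 18, 16], 60],
  [[0, 0, 0], [-22, 18, 16], 60],
  [[0, 0, 0], [-22, 18, 16], 60],
  [[0, 0, 0], [0, 0, 24], 60],
])

```text
time: 3.97
tool_pos: [0.5841, 0.0218, 0.2174]
tcp_rot: [2.4, 2.019, 0.006]
wrist_force: [0.6, 0.3, -0.0]
width: 0.708
grip_force: 0.0
```

Emit:
step_arm([
  [[0, 0, 0], [0, 0, 0], 60],
  [[0, 0, 0], [0, 0, 0], 60],
])

```text
time: 4.13
tool_pos: [0.5793, 0.0257, 0.2143]
tcp_rot: [-2.4, -2.023, 0.005]
wrist_force: [0.9, 0.7, 0.1]
width: 0.704
grip_force: 0.0
```

```bash
python3 -c "
from h import *
go(.582,.024,.156,-9.6)
I=read_camera('scene')[260:380,220:430,::-1];J=read_camera('top')[90:210,220:430,::-1]
cv2.imwrite('pics/h1.png',cv2.resize(np.vstack([I,J]),None,fx=2.5,fy=2.5,interpolation=2))
for c in('scene','top'): print(c,[(d['at'],d['score']) for d in tip_of(c,'bar_center')][:1])
"
```

```text
t 4.13 pos [0.5793 0.0257 0.2143] yang -9.73 width 0.703774508127272 turn [-0.0044  0.0005 -0.0023] shift now [-1.1  3.2 58.3] after turn [-1.2  3.  58.3] q [0.   0.16 1.9  0.   1.08 0.17] F [0.9 0.7 0.1]
scene [([311.3, 329.0], 0.89)]
top [([141.3, 307.9], 0.7)]
```

View pics/h1.png

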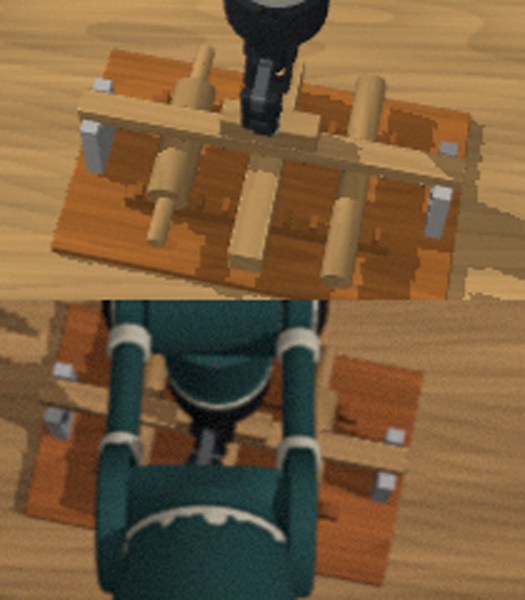

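The gripper hangs over the raised grip (scene 328,308), with one finger on each side of the bar. I'll descend.

Emit:
step_arm([
  [[0, 0, 0], [0, 3, 14], 60],
  [[0, 0, 0], [0, 0, 14], 60],
  [[0, 0, 0], [0, 0, 14], 60],
  [[0, 0, 0], [0, 0, 14], 60],
  [[0, 0, 0], [0, 0, 0], 60],
])

```text
time: 4.75
tool_pos: [0.5815, 0.0259, 0.1567]
tcp_rot: [-2.398, -2.025, 0.006]
wrist_force: [-0.9, 0.5, -0.3]
width: 0.7
grip_force: 0.0
```

Emit:
step_arm([
  [[0, 0, 0], [0, 0, 0], 30],
  [[0, 0, 0], [0, 0, 0], 18],
  [[0, 0, 0], [0, 0, 0], 12],
  [[0, 0, 0], [0, 0, 0], 12],
  [[0, 0, 0], [0, 0, 0], 12],
])

```text
time: 5.17
tool_pos: [0.5845, 0.0254, 0.1613]
tcp_rot: [2.4, 2.025, 0.003]
wrist_force: [0.8, 0.3, 2.4]
width: 0.256
grip_force: 39.6
```

```bash
python3 -c "
from h import *
go(.582,.024,.156,-9.6)"
```

```text
t 5.17 pos [0.5845 0.0254 0.1613] yang -9.68 width 0.25584380146577457 turn [ 0.0026 -0.0005 -0.0014] shift now [-1.8 -2.2  5.3] after turn [-1.8 -2.2  5.3] q [0.   0.22 1.94 0.   0.98 0.17] F [0.8 0.3 2.4]
```

Emit:
step_arm([
  [[0, 0, 0], [0, 0, -10], 12],
  [[0, 0, 0], [0, 0, -15], 12],
  [[0, 0, 0], [0, 0, -20], 12],
  [[0, 0, 0], [0, 0, -20], 12],
  [[0, 0, 0], [0, 0, -15], 12],
])

```text
time: 5.58
tool_pos: [0.5839, 0.0253, 0.2422]
tcp_rot: [2.4, 2.025, 0.002]
wrist_force: [0.6, -0.3, -0.4]
width: 0.25
grip_force: 39.2
```

```bash
python3 -c "
from h import *
go(.517,-.369,.236,86)
cv2.imwrite('pics/s2.png',read_camera('scene')[:,:,::-1])
print([(d['at'],d['score']) for d in tip_of('scene','bar_center')][:2])
"
```

```text
t 5.58 pos [0.5839 0.0253 0.2422] yang -9.68 width 0.2500867338717598 turn [ 1.40e-03  1.20e-03 -1.67e+00] shift now [-399.9    0.4    6.2] after turn [  39.2 -398.     6.2] q [ 0.    0.14  1.87 -0.    1.13  0.17] F [ 0.6 -0.3 -0.4]
[([289.0, 328.9], 0.91)]
```

View pics/s2.png

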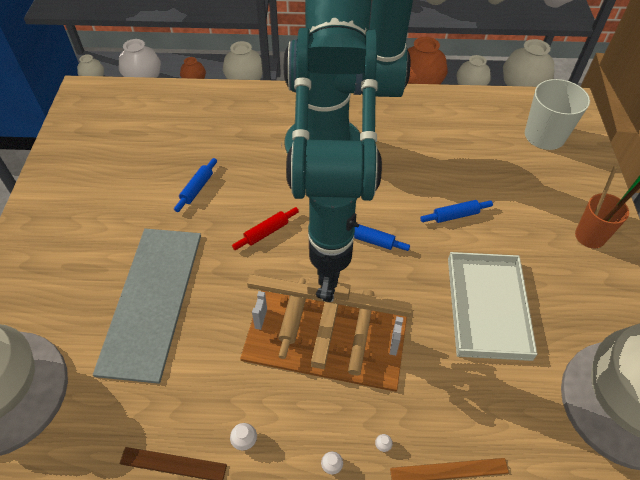

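Emit:
step_arm([
  [[0, 0, 0], [-20, 0, 0], 12],
  [[0, 0, 0], [-35, 0, 0], 12],
  [[0, 0, 0], [-38, 0, 0], 12],
  [[0, 0, 0], [-38, 0, 0], 12],
  [[0, 0, 0], [-38, 0, 0], 12],
])

```text
time: 6.1
tool_pos: [0.5539, -0.1423, 0.2388]
tcp_rot: [-2.399, -2.026, 0.001]
wrist_force: [1.1, -0.6, -1.7]
width: 0.249
grip_force: 39.2
```

Emit:
step_arm([
  [[0, 0, 0], [-38, 0, 0], 12],
  [[0, 0, 0], [-38, 0, 0], 12],
  [[0, 0, 0], [-38, 0, 0], 12],
  [[0, 0, 0], [-38, 0, 0], 12],
  [[0, 0, 0], [-38, 0, 0], 12],
])

```text
time: 6.52
tool_pos: [0.5219, -0.3299, 0.2387]
tcp_rot: [-2.4, -2.025, 0.001]
wrist_force: [0.8, -0.1, -0.1]
width: 0.253
grip_force: 39.2
```

Emit:
step_arm([
  [[0, 0, -0.06], [-27, 0, 0], 12],
  [[0, 0, -0.11], [-10, 0, 0], 12],
  [[0, 0, -0.11], [0, 0, 0], 12],
  [[0, 0, -0.11], [0, 0, 0], 12],
  [[0, 0, -0.11], [0, 0, 0], 12],
])

```text
time: 6.93
tool_pos: [0.5166, -0.3653, 0.2383]
tcp_rot: [-1.818, -2.559, -0.0]
wrist_force: [-0.2, -0.4, -1.6]
width: 0.25
grip_force: 39.2
```

Emit:
step_arm([
  [[0, 0, -0.11], [0, 0, 0], 12],
  [[0, 0, -0.11], [0, 0, 0], 12],
  [[0, 0, -0.11], [0, 0, 0], 12],
  [[0, 0, -0.11], [0, 0, 0], 12],
  [[0, 0, -0.11], [0, 0, 0], 12],
])

```text
time: 7.35
tool_pos: [0.5168, -0.3646, 0.2384]
tcp_rot: [-1.053, -2.957, -0.001]
wrist_force: [-0.9, -0.4, -1.2]
width: 0.251
grip_force: 39.2
```

Emit:
step_arm([
  [[0, 0, -0.11], [0, 0, 0], 12],
  [[0, 0, -0.11], [0, 0, 0], 12],
  [[0, 0, -0.11], [0, 0, 0], 12],
  [[0, 0, -0.11], [0, 0, 0], 12],
  [[0, 0, -0.07], [0, 0, 0], 12],
])

```text
time: 7.77
tool_pos: [0.5168, -0.3646, 0.2384]
tcp_rot: [-0.274, -3.128, -0.002]
wrist_force: [-0.4, 0.4, -0.5]
width: 0.251
grip_force: 39.2
```

```bash
python3 -c "
from h import *
go(.517,-.369,.104,86)
cv2.imwrite('pics/s3.png',read_camera('scene')[180:420,40:360,::-1].repeat(2,0).repeat(2,1))
print([(d['at'],d['score']) for d in tip_of('scene','bar_center')][:2])
"
```

```text
t 7.77 pos [ 0.5168 -0.3646  0.2384] yang 79.99 width 0.2509237564856702 turn [ 0.0011 -0.002  -0.1049] shift now [ -1.2  -4.4 134.4] after turn [ -0.5  -4.4 134.4] q [-0.65  0.23  1.77 -0.    1.14 -2.05] F [-0.4  0.4 -0.5]
[([255.0, 136.8], 0.74)]
```

View pics/s3.png

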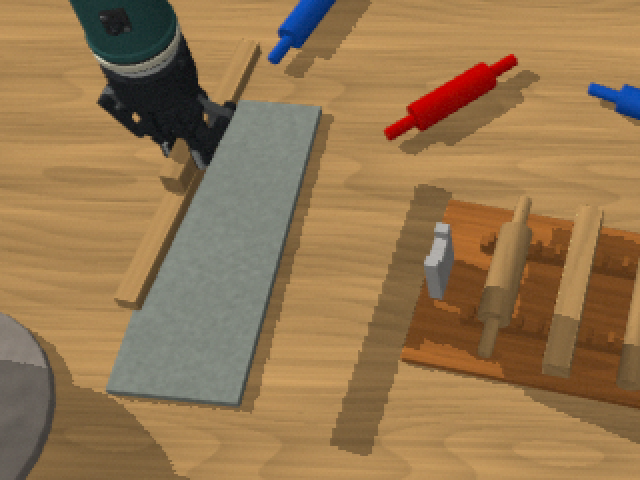

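The bar is level in the gripper above the board; its shadow and viewpoint explain the sideways offset in the crop. I'll lower it in stages.

Emit:
step_arm([
  [[0, 0, -0.052], [0, -2, 20], 12],
  [[0, 0, -0.052], [0, -2, 25], 12],
  [[0, 0, 0], [0, 0, 25], 12],
  [[0, 0, 0], [0, 0, 25], 12],
  [[0, 0, 0], [0, 0, 15], 12],
])

```text
time: 8.28
tool_pos: [0.5151, -0.3678, 0.1261]
tcp_rot: [-0.123, -3.135, -0.005]
wrist_force: [-1.4, -0.3, -1.8]
width: 0.25
grip_force: 39.2
```

Emit:
step_arm([
  [[0, 0, 0], [0, 0, 6], 12],
  [[0, 0, 0], [0, 0, 0], 12],
  [[0, 0, 0], [0, 0, 0], 12],
])

```text
time: 8.53
tool_pos: [0.517, -0.3691, 0.1239]
tcp_rot: [-0.12, -3.139, -0.0]
wrist_force: [0.3, 0.4, -0.8]
width: 0.248
grip_force: 39.2
```

```bash
python3 -c "
from h import *
go(.517,-.369,.101,86)
read_camera('scene')
for d in tip_of('scene','bar_center')[:1]: r,c=d['at'];print(d,atz('scene',c,r,.04+.02))
d=cut_out('scene','bar_center')[0];print(d['extent'],cv2.minAreaRect(np.argwhere(d['region'])[:,::-1].astype(np.int32)))
"
```

```text
t 8.53 pos [ 0.517  -0.3691  0.1239] yang 85.6 width 0.24802253508403185 turn [ 0.0002 -0.0003 -0.0069] shift now [-0.   0.1 22.9] after turn [-0.   0.1 22.9] q [-0.66  0.35  1.84 -0.    0.94 -2.15] F [ 0.3  0.4 -0.8]
{'at': [285.0, 148.2], 'score': 0.82} [ 0.51213943 -0.36523038  0.06      ]
[118.7, 230.5, 171.6, 361.1] ((143.595703125, 295.1937255859375), (18.331830978393555, 136.6179656982422), 18.71173858642578)
```

Bar is centred within about 5 mm. Lowering the last 23 mm with force checks.

Emit:
step_arm([
  [[0, 0, 0], [0, 0, 6], 12],
  [[0, 0, 0], [0, 0, 6], 12],
  [[0, 0, 0], [0, 0, 4], 12],
  [[0, 0, 0], [0, 0, 0], 12],
])

```text
time: 9.02
tool_pos: [0.5161, -0.3684, 0.1065]
tcp_rot: [-0.119, -3.137, -0.002]
wrist_force: [0.3, -0.1, -0.7]
width: 0.253
grip_force: 39.2
```

Emit:
step_arm([
  [[0, 0, 0], [0, 0, 2], 12],
  [[0, 0, 0], [0, 0, 2], 12],
  [[0, 0, 0], [0, 0, 0], 12],
  [[0, 0, 0], [0, 0, 0], 12],
])

```text
time: 9.35
tool_pos: [0.5169, -0.369, 0.1037]
tcp_rot: [-0.119, -3.139, -0.0]
wrist_force: [-0.4, -0.5, -0.8]
width: 0.254
grip_force: 39.2
```

Emit:
step_arm([
  [[0, 0, 0], [0, 0, 2], 12],
  [[0, 0, 0], [0, 0, 0], 12],
  [[0, 0, 0], [0, 0, 0], 12],
])

```text
time: 9.6
tool_pos: [0.5169, -0.369, 0.1018]
tcp_rot: [-0.119, -3.139, -0.0]
wrist_force: [-0.8, 0.1, -0.4]
width: 0.248
grip_force: 39.2
```

Emit:
step_arm([
  [[0, 0, 0], [0, 0, 1.5], 12],
  [[0, 0, 0], [0, 0, 0], 12],
  [[0, 0, 0], [0, 0, 0], 12],
])

```text
time: 9.85
tool_pos: [0.5171, -0.3692, 0.1013]
tcp_rot: [0.119, 3.139, -0.0]
wrist_force: [-0.5, 1.0, 5.5]
width: 0.254
grip_force: 40.0
```

Contact with the board (5.5 N up). Releasing.

Emit:
step_arm([
  [[0, 0, 0], [0, 0, 0], 30],
  [[0, 0, 0], [0, 0, 0], 45],
  [[0, 0, 0], [0, 0, 0], 60],
  [[0, 0, 0], [0, 0, 0], 60],
  [[0, 0, 0], [0, 0, 0], 60],
])

```text
time: 10.27
tool_pos: [0.5168, -0.3689, 0.1001]
tcp_rot: [-0.119, -3.139, -0.0]
wrist_force: [0.2, -0.1, -0.3]
width: 0.7
grip_force: 0.0
```

Emit:
step_arm([
  [[0, 0, 0], [0, 0, -10], 60],
  [[0, 0, 0], [0, 0, -30], 60],
  [[0, 0, 0], [0, 0, -35], 60],
  [[0, 0, 0], [0, 0, -35], 60],
  [[0, 0, 0], [0, 0, -20], 60],
])

```text
time: 10.68
tool_pos: [0.5183, -0.37, 0.2358]
tcp_rot: [0.119, 3.134, -0.006]
wrist_force: [0.2, -1.3, 0.9]
width: 0.7
grip_force: 0.0
```

```bash
python3 -c "
from h import *
go(.573,-.049,.234,80.4)
I=read_camera('scene')[180:420,80:400,::-1]
cv2.imwrite('pics/s4.png',I.repeat(2,0).repeat(2,1))
for d in tip_of('scene','bar_center')[:1]: r,c=d['at'];print(d,atz('scene',c,r,.035))
for d in cut_out('scene','pin_center')[:5]: print(d['score'],d['extent'],cv2.minAreaRect(np.argwhere(d['region'])[:,::-1].astype(np.int32)))
for d in tip_of('scene','pin_center')[:5]: r,c=d['at'];print(d,atz('scene',c,r,.048))
read_camera('top')
for d in tip_of('top','pin_center')[:5]: r,c=d['at'];print('top',d,atz('top',c,r,.048))
for d in tip_of('top','bar_center')[:1]: r,c=d['at'];print(d,atz('top',c,r,.035))
"
```

```text
t 10.68 pos [ 0.5183 -0.37    0.2358] yang 85.66 width 0.6998091739854005 turn [-0.0031  0.0052  0.0918] shift now [-30.3 324.3   0.8] after turn [ -0.4 325.7   1.8] q [-0.66  0.24  1.76 -0.    1.13 -2.15] F [ 0.2 -1.3  0.9]
{'at': [294.2, 147.6], 'score': 0.55} [ 0.52060537 -0.37074827  0.035     ]
0.93 [333.3, 223.1, 407.8, 250.0] ((371.5528564453125, 235.33248901367188), (77.13981628417969, 15.558454513549805), 17.52556800842285)
0.87 [420.1, 198.6, 493.9, 224.8] ((456.0268249511719, 211.11264038085938), (15.518574714660645, 73.74797058105469), 76.60750579833984)
0.83 [278.2, 279.1, 303.4, 358.9] ((291.26312255859375, 317.6725769042969), (17.628154754638672, 80.7767562866211), 14.826481819152832)
0.66 [173.4, 158.6, 216.9, 212.5] ((195.17308044433594, 184.13461303710938), (15.52392578125, 65.60394287109375), 37.87498474121094)
0.56 [229.4, 210.6, 297.3, 247.2] ((265.16790771484375, 228.2770538330078), (15.574966430664062, 76.13851928710938), 58.78159713745117)
{'at': [314.0, 290.2], 'score': 0.96} [ 0.56596977 -0.05424392  0.048     ]
{'at': [234.0, 370.7], 'score': 0.81} [0.34838195 0.12100891 0.048     ]
{'at': [181.4, 197.5], 'score': 0.72} [ 0.19915797 -0.30904874  0.048     ]
{'at': [232.5, 266.7], 'score': 0.7} [ 0.35251536 -0.1223327   0.048     ]
{'at': [209.7, 458.9], 'score': 0.58} [0.26768867 0.33560006 0.048     ]
top {'at': [147.5, 338.2], 'score': 0.92} [ 0.57773802 -0.03942773  0.048     ]
top {'at': [294.5, 161.8], 'score': 0.82} [0.24685357 0.33622064 0.048     ]
top {'at': [257.3, 258.4], 'score': 0.76} [0.33189153 0.12957715 0.048     ]
top {'at': [267.1, 376.8], 'score': 0.71} [ 0.31621446 -0.12870383  0.048     ]
{'at': [177.8, 483.1], 'score': 0.86} [ 0.51981382 -0.3636597   0.035     ]
```

View pics/s4.png

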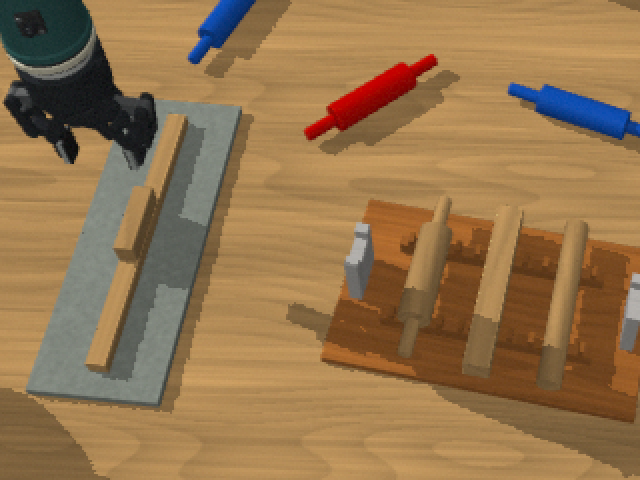

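The bar lies lengthwise on the board (estimated centre 0.520, -0.367), released. The wooden pin is at scene (291,316) in the rack, now uncovered. Next I move over it.

Emit:
step_arm([
  [[0, 0, 0.092], [0, 0, 0], 64],
  [[0, 0, 0], [0, 25, 0], 64],
  [[0, 0, 0], [0, 38, 0], 64],
  [[0, 0, 0], [0, 38, 0], 64],
  [[0, 0, 0], [0, 38, 0], 64],
])

```text
time: 11.45
tool_pos: [0.5391, -0.2305, 0.2282]
tcp_rot: [-0.265, -3.127, -0.002]
wrist_force: [1.7, 1.1, 0.0]
width: 0.746
grip_force: 0.0
```

Emit:
step_arm([
  [[0, 0, 0], [0, 38, 0], 64],
  [[0, 0, 0], [0, 38, 0], 64],
  [[0, 0, 0], [0, 38, 0], 64],
  [[0, 0, 0], [0, 38, 0], 64],
  [[0, 0, 0], [0, 25, 0], 64],
])

```text
time: 11.87
tool_pos: [0.5688, -0.0542, 0.2284]
tcp_rot: [-0.261, -3.127, -0.002]
wrist_force: [0.7, 0.9, 0.3]
width: 0.745
grip_force: 0.0
```

Emit:
step_arm([
  [[0, 0, 0], [0, 8, 20], 64],
  [[0, 0, 0], [0, 0, 20], 64],
  [[0, 0, 0], [0, 0, 0], 64],
  [[0, 0, 0], [0, 0, 0], 64],
])

```text
time: 12.2
tool_pos: [0.569, -0.0491, 0.1876]
tcp_rot: [-0.262, -3.124, -0.0]
wrist_force: [-0.5, -0.3, 0.9]
width: 0.75
grip_force: 0.0
```

```bash
python3 -c "
from h import *
go(.572,-.049,.102,80.4)
I=read_camera('scene')[240:390,220:420,::-1];J=read_camera('top')[70:220,270:470,::-1]
cv2.imwrite('pics/s5.png',cv2.resize(np.hstack([I,J]),None,fx=2,fy=2,interpolation=2))
s=read_state();M=Ro.from_rotvec(s['tcp_rot']).as_matrix();p=np.array(s['tool_pos'])
print(proj('scene',p+M[:,2]*.054),proj('top',p+M[:,2]*.054))
"
```

```text
t 12.2 pos [ 0.569  -0.0491  0.1876] yang 80.42 width 0.7498323003402931 turn [-0.0004 -0.0064  0.0003] shift now [-3.5  0.6 85.5] after turn [-2.9  0.6 85.6] q [-0.13  0.17  1.94 -0.    1.03 -1.53] F [-0.5 -0.3  0.9]
[290.61338853 294.81466274] [344.9470567  142.31325325]
```

View pics/s5.png

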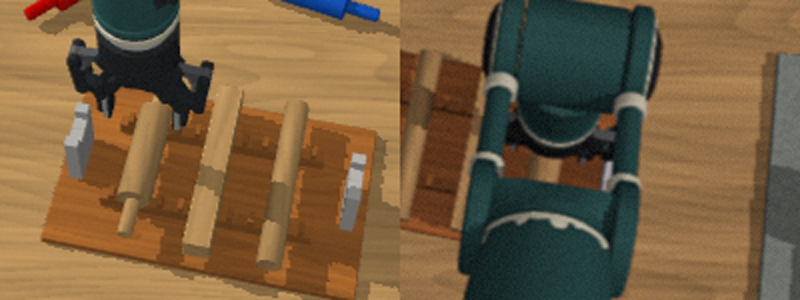

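Fingers straddle the barrel (left finger at crop (108,110), right at (180,120), barrel at (155,110)), clear of the stick. Descending.

Emit:
step_arm([
  [[0, 0, 0], [-3, 0, 20], 64],
  [[0, 0, 0], [0, 0, 20], 64],
  [[0, 0, 0], [0, 0, 20], 64],
  [[0, 0, 0], [0, 0, 15], 64],
  [[0, 0, 0], [0, 0, 0], 64],
])

```text
time: 12.72
tool_pos: [0.5723, -0.0506, 0.1131]
tcp_rot: [-0.265, -3.126, -0.0]
wrist_force: [-0.8, 0.5, -0.7]
width: 0.749
grip_force: 0.0
```

Emit:
step_arm([
  [[0, 0, 0], [0, 0, 9], 64],
  [[0, 0, 0], [0, 0, 0], 64],
  [[0, 0, 0], [0, 0, 0], 45],
  [[0, 0, 0], [0, 0, 0], 35],
  [[0, 0, 0], [0, 0, 0], 26],
])

```text
time: 13.13
tool_pos: [0.575, -0.0503, 0.1079]
tcp_rot: [0.263, 3.128, -0.0]
wrist_force: [-0.4, -0.1, 2.2]
width: 0.406
grip_force: 39.6
```

Emit:
step_arm([
  [[0, 0, 0], [0, 0, 0], 26],
  [[0, 0, 0], [0, 0, 0], 26],
  [[0, 0, 0], [0, 0, 0], 26],
])

```text
time: 13.38
tool_pos: [0.5749, -0.0502, 0.1078]
tcp_rot: [0.263, 3.128, -0.0]
wrist_force: [-1.8, -0.6, 6.1]
width: 0.405
grip_force: 39.8
```

```bash
python3 -c "
from h import *
go(.572,-.049,.102,80.4)"
```

```text
t 13.38 pos [ 0.5749 -0.0502  0.1078] yang 80.39 width 0.404757985689394 turn [-0.0001  0.0024 -0.0001] shift now [3.1 0.7 5.8] after turn [3.1 0.7 5.8] q [-0.13  0.28  1.98 -0.    0.88 -1.53] F [-1.8 -0.6  6.1]
```

Gripped slightly above the barrel's centre line; I'll re-grip 7 mm deeper.

Emit:
step_arm([
  [[0, 0, 0], [0, 0, 0], 50],
  [[0, 0, 0], [0, 0, 0], 58],
  [[0, 0, 0], [0, 0, 7], 58],
  [[0, 0, 0], [0, 0, 0], 58],
  [[0, 0, 0], [0, 0, 0], 45],
])

```text
time: 13.8
tool_pos: [0.5731, -0.0499, 0.0982]
tcp_rot: [-0.263, -3.128, -0.0]
wrist_force: [-0.5, 1.0, 0.0]
width: 0.556
grip_force: 0.0
```

Emit:
step_arm([
  [[0, 0, 0], [0, 0, 0], 35],
  [[0, 0, 0], [0, 0, 0], 26],
  [[0, 0, 0], [0, 0, 0], 26],
  [[0, 0, 0], [0, 0, 0], 26],
  [[0, 0, 0], [0, 0, 0], 26],
], grip_force=50)

```text
time: 14.22
tool_pos: [0.5738, -0.0501, 0.0992]
tcp_rot: [-0.263, -3.13, -0.0]
wrist_force: [0.3, 0.4, -0.4]
width: 0.407
grip_force: 49.8
```

Emit:
step_arm([
  [[0, 0, 0], [0, 0, -5], 26],
  [[0, 0, 0], [0, 0, -10], 26],
  [[0, 0, 0], [0, 0, -15], 26],
  [[0, 0, 0], [0, 0, 0], 26],
])

```text
time: 14.55
tool_pos: [0.5763, -0.0504, 0.1331]
tcp_rot: [0.263, 3.125, -0.0]
wrist_force: [1.0, -0.3, -1.1]
width: 0.409
grip_force: 49.9
```

```bash
python3 -c "
from h import *
go(.509,.379,.20,88.3)
cv2.imwrite('pics/s6.png',cv2.resize(read_camera('scene')[230:390,200:420,::-1],None,fx=2.5,fy=2.5,interpolation=2))
for d in tip_of('scene','pin_center')[:5]: print(d)
"
```

```text
t 14.55 pos [ 0.5763 -0.0504  0.1331] yang 80.39 width 0.40882439993857017 turn [-0.0002  0.0059 -0.1381] shift now [137.6 412.1 -67.7] after turn [ 80.  427.2 -66.9] q [-0.13  0.24  1.97  0.    0.92 -1.53] F [ 1.  -0.3 -1.1]
{'at': [211.4, 455.9], 'score': 0.97}
{'at': [239.0, 370.0], 'score': 0.96}
{'at': [306.3, 290.3], 'score': 0.89}
{'at': [185.7, 196.3], 'score': 0.76}
{'at': [234.9, 266.8], 'score': 0.69}
```

View pics/s6.png

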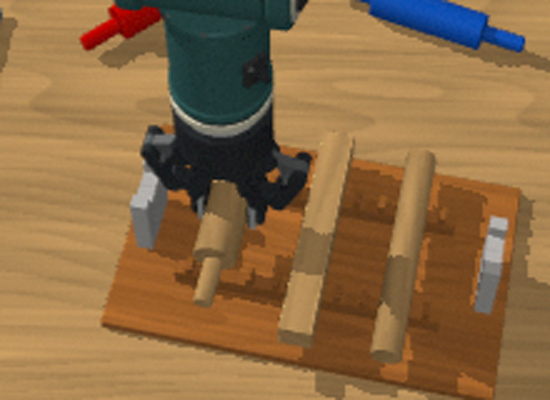

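The pin is held level (scene 290,306) and clear. I'll raise it, turn, and carry it to the tray.

Emit:
step_arm([
  [[0, 0, 0], [0, 0, -20], 26],
  [[0, 0, 0], [0, 0, -30], 26],
  [[0, 0, -0.069], [0, 0, -17], 26],
  [[0, 0, -0.069], [0, 0, 0], 26],
  [[0, 0, 0], [3, 16, 0], 26],
])

```text
time: 15.07
tool_pos: [0.5729, -0.0358, 0.1981]
tcp_rot: [0.045, 3.137, -0.003]
wrist_force: [-0.5, 1.6, -0.7]
width: 0.407
grip_force: 50.2
```

Emit:
step_arm([
  [[0, 0, 0], [5, 28, 0], 26],
  [[0, 0, 0], [7, 37, 0], 26],
  [[0, 0, 0], [7, 37, 0], 26],
  [[0, 0, 0], [7, 37, 0], 26],
  [[0, 0, 0], [7, 37, 0], 26],
])

```text
time: 15.48
tool_pos: [0.5427, 0.1443, 0.1957]
tcp_rot: [-0.048, -3.14, 0.0]
wrist_force: [1.2, 0.1, -1.0]
width: 0.408
grip_force: 50.2
```

Emit:
step_arm([
  [[0, 0, 0], [7, 37, 0], 26],
  [[0, 0, 0], [7, 37, 0], 26],
  [[0, 0, 0], [7, 37, 0], 26],
  [[0, 0, 0], [7, 37, 0], 26],
  [[0, 0, 0], [7, 37, 0], 26],
])

```text
time: 15.9
tool_pos: [0.5132, 0.3304, 0.1956]
tcp_rot: [-0.047, -3.14, 0.001]
wrist_force: [0.9, -0.5, -2.1]
width: 0.407
grip_force: 50.2
```

Emit:
step_arm([
  [[0, 0, 0], [7, 30, 0], 26],
  [[0, 0, 0], [2, 15, 0], 26],
  [[0, 0, 0], [0, 0, 0], 26],
  [[0, 0, 0], [0, 0, 0], 26],
])

```text
time: 16.23
tool_pos: [0.5061, 0.3743, 0.1955]
tcp_rot: [-0.044, -3.14, 0.002]
wrist_force: [0.2, -0.2, -1.4]
width: 0.407
grip_force: 50.2
```

```bash
python3 -c "
from h import *
go(.509,.379,.0742,88.3)
read_camera('scene')
for d in tip_of('scene','pin_center')[:5]: r,c=d['at'];print(d,atz('scene',c,r,.149))
"
```

```text
t 16.23 pos [0.5061 0.3743 0.1955] yang 88.4 width 0.4069784276449349 turn [-0.0015 -0.0009  0.0018] shift now [ -2.9   5.  121.3] after turn [ -2.8   4.8 121.3] q [ 0.6   0.27  1.81 -0.    1.07 -0.95] F [ 0.2 -0.2 -1.4]
{'at': [207.0, 457.8], 'score': 0.96} [0.34322745 0.30423463 0.149     ]
{'at': [268.3, 499.0], 'score': 0.95} [0.50168438 0.36996963 0.149     ]
{'at': [235.2, 370.8], 'score': 0.94} [0.42704452 0.11157813 0.149     ]
{'at': [230.5, 266.1], 'score': 0.73} [ 0.42237696 -0.11068161  0.149     ]
{'at': [184.0, 196.7], 'score': 0.71} [ 0.29661268 -0.27864372  0.149     ]
```

Emit:
step_arm([
  [[0, 0, 0], [-2, 5, 20], 26],
  [[0, 0, 0], [0, 0, 25], 26],
  [[0, 0, 0], [0, 0, 25], 26],
  [[0, 0, 0], [0, 0, 20], 26],
  [[0, 0, 0], [0, 0, 10], 26],
])

```text
time: 16.75
tool_pos: [0.5076, 0.376, 0.0931]
tcp_rot: [-0.05, -3.137, 0.005]
wrist_force: [-1.4, -0.8, -2.2]
width: 0.405
grip_force: 50.2
```

Emit:
step_arm([
  [[0, 0, 0], [0, 0, 7], 26],
  [[0, 0, 0], [0, 0, 5], 26],
  [[0, 0, 0], [0, 0, 0], 26],
  [[0, 0, 0], [0, 0, 0], 26],
])

```text
time: 17.08
tool_pos: [0.5095, 0.3792, 0.0854]
tcp_rot: [0.047, 3.14, 0.001]
wrist_force: [-0.3, 0.9, -1.6]
width: 0.404
grip_force: 50.2
```

Emit:
step_arm([
  [[0, 0, 0], [0, 0, 2], 26],
  [[0, 0, 0], [0, 0, 1], 26],
  [[0, 0, 0], [0, 0, 0], 26],
  [[0, 0, 0], [0, 0, 0], 26],
])

```text
time: 17.42
tool_pos: [0.5089, 0.3793, 0.0819]
tcp_rot: [0.047, 3.141, 0.001]
wrist_force: [-0.5, 0.9, -2.6]
width: 0.407
grip_force: 50.2
```

Emit:
step_arm([
  [[0, 0, 0], [0, 0, 2], 26],
  [[0, 0, 0], [0, 0, 1], 26],
  [[0, 0, 0], [0, 0, 0], 26],
  [[0, 0, 0], [0, 0, 0], 26],
])

```text
time: 17.75
tool_pos: [0.5086, 0.379, 0.0781]
tcp_rot: [-0.047, -3.141, 0.0]
wrist_force: [-0.2, -0.3, -1.8]
width: 0.408
grip_force: 50.2
```

Emit:
step_arm([
  [[0, 0, 0], [0, 0, 1.5], 26],
  [[0, 0, 0], [0, 0, 0], 26],
  [[0, 0, 0], [0, 0, 0], 26],
])

```text
time: 18.0
tool_pos: [0.5088, 0.3791, 0.0769]
tcp_rot: [0.047, 3.141, 0.0]
wrist_force: [-0.5, -0.7, -1.9]
width: 0.411
grip_force: 50.5
```

Emit:
step_arm([
  [[0, 0, 0], [0, 0, 1.5], 26],
  [[0, 0, 0], [0, 0, 0], 26],
  [[0, 0, 0], [0, 0, 0], 26],
])

```text
time: 18.25
tool_pos: [0.5089, 0.3792, 0.0768]
tcp_rot: [0.047, 3.141, -0.0]
wrist_force: [-2.3, -1.9, 7.8]
width: 0.41
grip_force: 55.0
```

Emit:
step_arm([
  [[0, 0, 0], [0, 0, 1], 26],
  [[0, 0, 0], [0, 0, 0], 26],
  [[0, 0, 0], [0, 0, 0], 26],
])

```text
time: 18.5
tool_pos: [0.5089, 0.3792, 0.0768]
tcp_rot: [-0.047, -3.141, 0.0]
wrist_force: [-4.9, -3.0, 12.1]
width: 0.404
grip_force: 58.0
```

Contact. Releasing, then backing off to see.

Emit:
step_arm([
  [[0, 0, 0], [0, 0, -1.5], 26],
  [[0, 0, 0], [0, 0, 0], 38],
  [[0, 0, 0], [0, 0, 0], 50],
  [[0, 0, 0], [0, 0, 0], 64],
  [[0, 0, 0], [0, 0, 0], 64],
])

```text
time: 18.92
tool_pos: [0.5087, 0.379, 0.0756]
tcp_rot: [-0.047, -3.141, 0.0]
wrist_force: [-0.7, -0.2, 0.2]
width: 0.754
grip_force: 0.0
```

Emit:
step_arm([
  [[0, 0, 0], [0, 0, 0], 64],
  [[0, 0, 0], [0, 0, -10], 64],
  [[0, 0, 0], [0, 0, -30], 64],
  [[0, 0, 0], [0, 0, -35], 64],
  [[0, 0, 0], [0, 0, -35], 64],
])

```text
time: 19.33
tool_pos: [0.5081, 0.3786, 0.1866]
tcp_rot: [-0.047, -3.139, 0.002]
wrist_force: [0.3, -0.5, 0.5]
width: 0.748
grip_force: 0.0
```

Emit:
step_arm([
  [[0, 0, 0], [0, 0, -30], 64],
  [[0, 0, 0], [0, 0, 0], 64],
  [[0, 0, 0], [0, 0, 0], 64],
  [[0, 0, 0], [0, 0, 0], 64],
])

```text
time: 19.67
tool_pos: [0.5085, 0.3789, 0.2161]
tcp_rot: [0.047, 3.141, 0.0]
wrist_force: [-0.5, 0.7, -0.6]
width: 0.749
grip_force: 0.0
```

```bash
python3 -c "
from h import *
go(.509,.379,.2,88.3)
cv2.imwrite('pics/s7.png',read_camera('scene')[:,:,::-1])
for q,z in(('pin_center',.023),('bar_center',.035)):
  for d in tip_of('scene',q)[:5]: r,c=d['at'];print(q,d,atz('scene',c,r,z))
"
```

```text
t 19.67 pos [0.5085 0.3789 0.2161] yang 88.29 width 0.7491097961940483 turn [ 0.      0.     -0.0001] shift now [-0.5  0.1 16.1] after turn [-0.5  0.1 16.1] q [ 0.6   0.25  1.78 -0.    1.1  -0.94] F [-0.5  0.7 -0.6]
pin_center {'at': [237.9, 372.0], 'score': 0.89} [0.34117379 0.12621829 0.023     ]
pin_center {'at': [233.6, 266.7], 'score': 0.77} [ 0.33720128 -0.12536455  0.023     ]
pin_center {'at': [299.4, 486.5], 'score': 0.64} [0.50106981 0.37521166 0.023     ]
pin_center {'at': [209.8, 455.5], 'score': 0.59} [0.24773135 0.33453704 0.023     ]
pin_center {'at': [183.0, 196.1], 'score': 0.58} [ 0.18255353 -0.31943992  0.023     ]
bar_center {'at': [292.0, 149.9], 'score': 0.92} [ 0.51486915 -0.36685784  0.035     ]
```

View pics/s7.png

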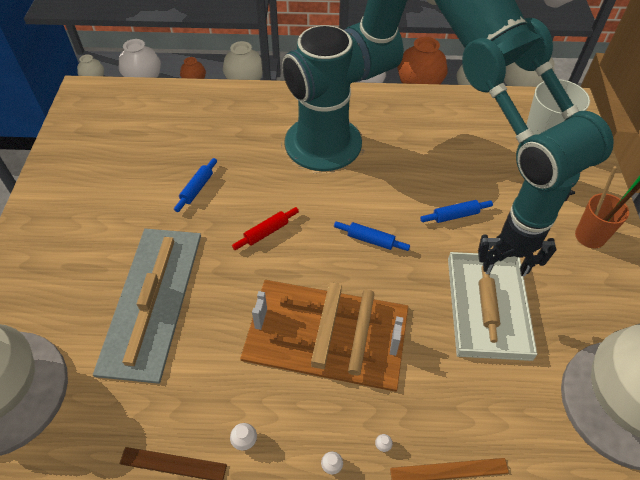

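The pin lies in the tray at (488,300) and the bar lies on the board at (150,295). The arm is clear of both.

```bash
python3 -c "
from workcell import *
print(finish_job())"
```

```text
the job is handed in; nothing more can be done
None
```

The bar is lying lengthwise on the grey board and the rolling pin is in the white tray; both are released and the arm is clear, and I handed the job in at about 20 s of the 58 s allowed (no verdict was returned).

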